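Pick out the short-bored bushing with a plug gauge

ROBOT

A 7-joint arm with a two-finger parallel gripper is mounted at the origin on the work surface. World frame = base frame: x ahead of the robot, y to its left, z up, the work surface at z = 0. Lengths are in m, angles in rad, forces in N, time in s.
With the tool pointing down it reaches from about 0.4 to 0.875 m from the base axis. Payload 6.5 kg.
Tool frame: the origin (TCP) lies between the finger pads; the fingertips stand 25 mm ahead of it and the grasp point (between the pads) lies 6 mm ahead of it; x points along the fingers, y is the direction in which the jaws open and shut, and the axes are right-handed (so a half turn about x gives the same grasp; the last joint's range is limited). The gripper opens to 85 mm and grips with 20 to 120 N. Pads are 22 mm wide; open, the fingers measure 114 mm over their backs; the gripper's body (76 mm by 85 mm) begins 54 mm behind the grasp point. The pads swing forward as they close: fully open they stand 13 mm farther back than shut.
Start: joints at [-1.392, 0.536, -0.004, 1.538, 0.003, 1.067, -0.071], TCP at [0.158, 0.631, 0.256] pointing down, gripper open.
Joint ranges: [-2.7, 2.7], [-0.37, 2.16], [-1.27, 1.26], [0.24, 2.4], [-1.31, 4.45], [0.19, 1.91], [-2.76, 2.76]. Speed limits (rad/s): [2.39, 2.39, 3.14, 3.14, 3.14, 3.14, 3.14].

INTERFACE

Orientations are given as a unit quaternion [w, x, y, z].
In Python, from bench import manip gives the robot as it stands.
- The arm moves only by the tool apply_moves, never from a script. Its argument "plan" is a list that holds one entry, the list of rows, each a list of 6 numbers: the shift along the tool's x, y, z in m, then the turn, a rotation vector about the tool's x, y, z in rad. A call has 1 to 12 rows; each row shifts and turns the pose as measured when the row begins, along the tool's axes as they then stand; what a row does not reach is not made up. A row lasts 1/12 s, in which the tool goes at most 41.7 mm and 7.16 degrees, less where a joint would pass 70% of its speed; a pose out of reach is approached as far as the arm can. A call is refused whole if a number of a shift passes 0.0417 or a number of a turn 0.125, either way. A call with a gripper value outside its range is refused whole. "jaw" is the opening, from 0 (shut) to 1 (fully open), set as the call begins (left out, the last holds). The fingers move at their own pace and stop on an object; "newtons" is the grip in N (left out, the last holds). Time passes only in rows, so rows that do not move let the fingers close. It gives the time, the measured TCP pose, the force and the opening at its end, in the units of the state.
- manip.get_obs(): the state, without advancing time (a new reading comes with each control period).
- manip.capture(name): name is "scene" or "top" or "wrist"; returns (picture, depth): 420x560x3 uint8, red, green, blue; 420x560 float32, m along the optical axis (not along the pixel's ray), 0 where there is no reading.
- manip.get_calibration(name): a dict with "fov_y" (degrees; the focal length in pixels is half the picture's height over the tangent of half this angle, whatever the lens; pixels are square), "cx", "cy" (the principal point, pixels), "R" (3x3) and "t" (3): a world point X has camera coordinates R X + t. Camera axes: x right, y down, z forward; pixel columns grow to the right and rows downward; lengths in m; the calibration is good to about 2 mm. A picture is of the moment at which its call begins: read the wrist's pose just before it. get_calibration takes no time and is no camera call; for the wrist camera it gives the pose at the moment of the call.
- manip.finish_job(): hands the job in, once; it reports no verdict.
The state is a dict: "time_s": time; "qpos": joint angles; "joint_velocities": joint speeds; "effort": joint torques, N m; "ee_pos": TCP position; "eef_rot": TCP orientation; "wrist_force": force on the tool from outside, world axes, zero at the start; "wrist_torque": the same for the moment, N m; "width": opening from 0.0 (shut) to 1.0 (fully open).
Only numpy, scipy, OpenCV 4.12 (cv2) and the standard library are available. Lean on these libraries where they do the work, as an engineer would, in place of code of your own. Each camera call takes 0.05 s, during which the arm holds its last target.

TASK

Exactly one of the three bushings in the pallet was not bored to full depth: take the plug gauge from its stand and try the bores with it, lowering it gently and never forcing it, until you feel it stop part-way on the floor of the bad one. Put the gauge back in its stand, all the way down, and set the bad bushing down gently, standing upright, in the reject tray. Leave the good bushings in their pockets and everything else on the bench as it is.

Things in the scene. Friction and masses are not known exactly. Their poses are not given: they have to be found in the camera images.
- gauge_grip (a point): Plug gauge, 99 mm long, 0.16 kg, tip down in its stand. From the tip up: steel cylinder 20 mm across, 33 mm long, end chamfered to 17 mm over 2.5 mm; collar 30 mm across, 6 mm thick; round knurled handle 18 mm across, 60 mm long. This point is mid-handle on the axis, 70 mm above the tip and 29 mm below the top end; z is up along the axis.
- gauge_tip (a point): Centre of the plug gauge's lower end face, on its axis; z is up along the axis. In a good bushing it goes 33 mm below the top face, and the collar then rests on that face; in the bad one it stops on the bore's floor 15 mm down, the collar 18 mm short. A stop within 5 mm of the top face is only the rim, caught off centre.
- stand_mouth (a point): Gauge stand: a fixed black plastic block 70 x 70 mm, 42 mm high, with one round upright hole, 24 mm across and 36 mm deep with a 2 mm lead-in. The gauge hangs in it with its collar on the block's top. This point is the centre of the hole's mouth, on the block's top face.
- pallet: Fixed aluminium carrier pallet 90 mm (its x) by 250 mm (its y), 20 mm high, with three round pockets 51.5 mm across, 6 mm deep at y = -80, 0 and +80 mm on its middle line, floor 14 mm above the bench, a bushing in each. Origin at the centre of its underside, on the bench. The row runs along its y, so each bushing is free on both sides along the pallet's x.
- pocket_1 (a point): Pocket of the pallet at the -y end of its row, and the bushing in it: steel, 42 mm tall, 0.28 kg, flange (50 mm wide, 7 mm thick) down, barrel 36 mm wide. Its bore, open at the top, is 21.2 mm wide and 35 mm deep if good, only 15 mm deep if bad; a 13 mm hole goes on below. Fixed point on the axis of the bushing as it stands at the start, half-way up it: 21 mm below its top face, 15 mm above the pallet's top.
- pocket_2 (a point): Pocket of the pallet in the middle of its row, and the bushing in it: steel, 42 mm tall, 0.28 kg, flange (50 mm wide, 7 mm thick) down, barrel 36 mm wide. Its bore, open at the top, is 21.2 mm wide and 35 mm deep if good, only 15 mm deep if bad; a 13 mm hole goes on below. Fixed point on the axis of the bushing as it stands at the start, half-way up it: 21 mm below its top face, 15 mm above the pallet's top.
- pocket_3 (a point): Pocket of the pallet at the +y end of its row, and the bushing in it: steel, 42 mm tall, 0.28 kg, flange (50 mm wide, 7 mm thick) down, barrel 36 mm wide. Its bore, open at the top, is 21.2 mm wide and 35 mm deep if good, only 15 mm deep if bad; a 13 mm hole goes on below. Fixed point on the axis of the bushing as it stands at the start, half-way up it: 21 mm below its top face, 15 mm above the pallet's top.
- tray_in (a point): Reject tray: a fixed, plain grey, empty open tray 150 mm (x) by 130 mm (y), 28 mm high, walls and floor 4 mm thick. This point is the centre of its inner floor, 4 mm above the bench; its x and y run along the sides.
- caliper: Digital caliper lying on the bench, 235 mm long and about 70 mm wide, 14 mm high; to be left alone. Origin at the middle of its beam, on the bench.
- screwdriver: Screwdriver with a black handle lying on the bench, 200 mm long; to be left alone. Origin at its middle, on the bench.
- jar: Small clear jar with a white lid, 56 mm across and 65 mm high; to be left alone. Origin at the centre of its underside.
There are look-alikes about, which are no part of the job. Leave any blue or yellow look-alike of the part that bears gauge_grip alone.

How it is judged:
By the outcome, as a careful person would: the job done as asked, in the order asked, and still so for the second after the job is handed in, with the robot touching nothing.
It also fails if it takes over 72 s, if anything falls off the work surface, if the arm or the gripper's body presses on something with over 40 N, if the wrist force passes 120 N, or if a joint passes its speed limit or range.

## Working session

There is one attempt and no reset: what is moved stays moved. The work goes in short steps, Python scripts to look and compute and a tool call to move; the robot and the scene stay as the last step left them, time stands still between calls to the robot, and variables do not carry over. Pictures are saved under pics/ and viewed, and the job is handed in when it is done.

Besides the shell and the picture viewer there is one more tool, called after "Call:" as name(argument=value, ...) on one line, values as JSON. apply_moves: Moves the arm, as the interface text tells. Its arguments: {"type":"object","properties":{"plan":{"type":"array"},"jaw":{"type":"number"},"newtons":{"type":"number"}},"required":["plan"]}

```bash
ls; mkdir -p pics; python3 - <<'E'
from bench import manip
import cv2
o=manip.get_obs(); print(o)
for n in ["scene","top"]:
    p,d=manip.capture(n); cv2.imwrite(f"pics/{n}0.png",p[:,:,::-1]); c=manip.get_calibration(n); print(n,c)
    import numpy as np; np.savez(f"{n}0.npz",p=p,d=d,R=c["R"],t=c["t"],f=210/np.tan(np.radians(c["fov_y"]/2)),cx=c["cx"],cy=c["cy"])
E
```

```text
pics
{'time_s': 0.0, 'qpos': array([-1.39218157,  0.53715298, -0.0044343 ,  1.53888058,  0.0026016 ,
        1.06729768, -0.0712129 ]), 'joint_velocities': array([ 0.00062936, -0.00034662, -0.00166047,  0.00116709,  0.00137549,
       -0.00112978,  0.00040001]), 'effort': array([ 3.20558656e-04, -5.83401632e+01,  1.04873601e+00, -2.59103644e+01,
        1.23407232e-02,  9.68556502e-03, -8.45104040e-06]), 'ee_pos': array([0.15741931, 0.6300397 , 0.25541873]), 'eef_rot': array([ 0.7017894 ,  0.08570738,  0.70184672, -0.08693136]), 'wrist_force': array([-0.0118915 ,  0.77479871, -0.2130916 ]), 'wrist_torque': array([ 0.00296753, -0.01408576, -0.04826812]), 'width': 0.9972849767283946}
scene {'fov_y': 42.123946550128444, 'cx': 276.3626245281639, 'cy': 201.27314684239028, 'R': array([[ 0.81390933,  0.58068046,  0.01902128],
       [ 0.3866298 , -0.51690025, -0.76376144],
       [-0.43366924,  0.62898675, -0.6452183 ]]), 't': array([-0.48562045, -0.19637602,  1.65919061])}
top {'fov_y': 50.617289341261085, 'cx': 272.6735971780605, 'cy': 206.4089910107963, 'R': array([[-0.01086507, -0.99988721, -0.01036944],
       [-0.98384369,  0.01254282, -0.17858967],
       [ 0.17869959,  0.00826152, -0.983869  ]]), 't': array([-0.00419879,  0.6072526 ,  1.04289958])}
```

View pics/scene0.png

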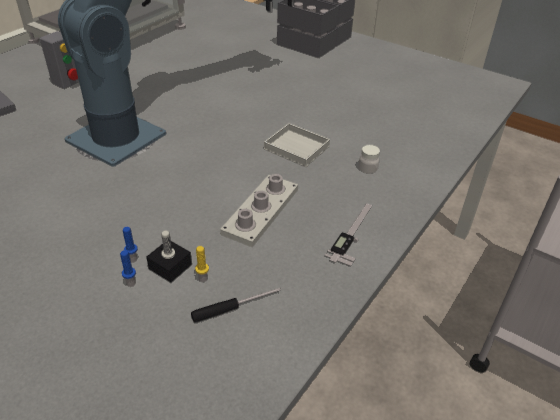

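View pics/top0.png

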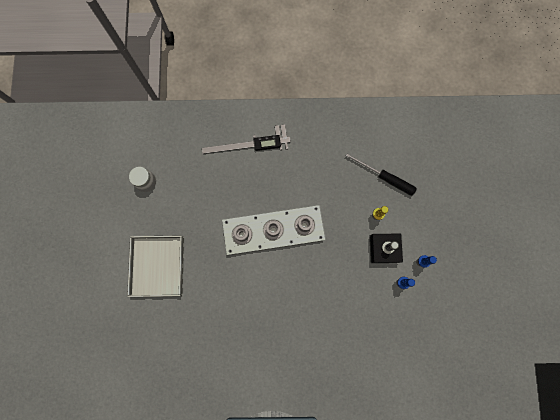

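The top view shows the gauge in the black stand at about (388,247), with one yellow and two blue look-alikes around it. The bushings are at (242,233), (273,229) and (305,224), and the tray is at (155,267).

```bash
cat > h.py <<'E'
import numpy as np, cv2
from bench import manip
from scipy.spatial.transform import Rotation as Ro
def K(c): return 210/np.tan(np.radians(c["fov_y"]/2))
def ray(c,u,v,z):
    d=np.asarray(c["R"]).T@np.array([(u-c["cx"])/K(c),(v-c["cy"])/K(c),1.]); o=-np.asarray(c["R"]).T@np.asarray(c["t"])
    return o+d*(z-o[2])/d[2]
def proj(c,X):
    q=np.asarray(c["R"])@np.asarray(X)+c["t"]; return q[:2]/q[2]*K(c)+[c["cx"],c["cy"]]
def pose():
    o=manip.get_obs(); return o, np.array(o["ee_pos"]), Ro.from_quat(np.roll(o["eef_rot"],-1))
def tool(target, yaw=None):
    """shift in tool axes to move to world target; yaw error for tool y axis heading"""
    o,p,r=pose(); M=r.as_matrix()
    return M.T@(np.array(target)-p)
def snap(n,f):
    c=manip.get_calibration(n); p,d=manip.capture(n); cv2.imwrite(f"pics/{f}.png",p[:,:,::-1]); return c,p,d
E
python3 - <<'E'
from h import *
c=manip.get_calibration("top")
for n,u,v,z in [("b_a",241,233,.056),("b_b",273,229,.056),("b_c",305,224,.056),("stand",387,249,.042),("gtop",394,245,.105),("tray",156,267,.004),("c1",222,219,.02),("c2",320,206,.02),("c3",325,240,.02),("c4",227,255,.02)]: print(n,ray(c,u,v,z).round(4))
c=manip.get_calibration("wrist"); print(c); o,p,r=pose(); M=r.as_matrix(); print(M.round(3)); 
cam=-c["R"].T@c["t"]; print("cam in tool",M.T@(cam-p), (c["R"]@M).round(3))
E
```

```text
b_a [0.5419 0.0667 0.056 ]
b_b [ 0.5508 -0.0116  0.056 ]
b_c [ 0.5621 -0.0901  0.056 ]
stand [ 0.4998 -0.2903  0.042 ]
gtop [ 0.5037 -0.2914  0.105 ]
tray [0.4642 0.2861 0.004 ]
c1 [0.5826 0.118  0.02  ]
c2 [ 0.613  -0.1317  0.02  ]
c3 [ 0.526  -0.1416  0.02  ]
c4 [0.4913 0.1046 0.02  ]
{'fov_y': 63.153682808298974, 'cx': 284.06499519304316, 'cy': 204.9971237424437, 'R': array([[ 0.24183427,  0.97031515, -0.00216528],
       [ 0.92854448, -0.23077479,  0.29077163],
       [ 0.28164043, -0.07232911, -0.95679003]]), 't': array([-0.64945084, -0.0372898 ,  0.37870904])}
[[-0.     0.242  0.97 ]
 [-0.002  0.97  -0.242]
 [-1.    -0.002  0.   ]]
cam in tool [-0.11628226  0.00054292 -0.07481587] [[ 0.001  1.    -0.001]
 [-0.291  0.001  0.957]
 [ 0.957 -0.     0.291]]
```

Call:
apply_moves(plan=[[[0,-0.003,0.04,0.0625,0,0],[0,-0.003,0.04,0.0625,0,0],[0,-0.003,0.04,0.0625,0,0],[0,-0.003,0.04,0.0625,0,0],[0,-0.003,0.04,0.0625,0,0],[0,-0.003,0.04,0.0625,0,0],[0,-0.003,0.04,0.0625,0,0],[0,-0.003,0.04,0.0625,0,0],[0,-0.003,0.04,0.0625,0,0],[0,-0.003,0.04,0.0625,0,0],[0,-0.003,0.04,0.0625,0,0],[0,-0.003,0.04,0.0625,0,0]]], jaw=0.45)

```text
time_s: 1.1
ee_pos: [0.5272, 0.3369, 0.2471]
eef_rot: [0.616, 0.338, 0.623, -0.343]
wrist_force: [-0.5, 0.2, -0.3]
width: 0.45
```

```bash
cat >> h.py <<'E'
def go(target,yawdeg,pr=True):
    """print world delta, tool delta, and turn about tool axes to reach tool-down with tool y heading yawdeg"""
    o,p,r=pose(); M=r.as_matrix(); a=np.radians(yawdeg); y=np.array([np.cos(a),np.sin(a),0]); x=np.array([0,0,-1.]); z=np.cross(x,y)
    T=np.stack([x,y,z],1); rv=Ro.from_matrix(M.T@T).as_rotvec()
    print("pos",p.round(4),"yaw",np.degrees(np.arctan2(M[1,1],M[0,1])).round(2),"toolshift_now",(M.T@(np.array(target)-p)).round(4),"in target axes",(T.T@(np.array(target)-p)).round(4),"turn",rv.round(4),"F",np.round(o["wrist_force"],2),"w",round(o["width"],3),"t",round(o["time_s"],2))
E
python3 -c "
from h import *
go([.54,.02,.26],6.6)"
```

```text
pos [0.5272 0.3369 0.2471] yaw 32.4 toolshift_now [-0.0122 -0.1591  0.2744] in target axes [-0.0129 -0.0237  0.3163] turn [ 0.4502 -0.0014  0.012 ] F [-0.5   0.2  -0.29] w 0.45 t 1.1
```

Call:
apply_moves(plan=[[[-0.003,-0.015,0.03,0.1125,0,0.003],[-0.003,-0.012,0.03,0.1125,0,0.003],[-0.003,-0.008,0.03,0.1125,0,0.003],[-0.003,-0.003,0.03,0.1125,0,0.003],[0,0,0.04,0,0,0],[0,0,0.04,0,0,0],[0,0,0.04,0,0,0],[0,0,0.04,0,0,0],[0,0,0.03,0,0,0],[0,0,0.01,0,0,0],[0,0,0,0,0,0]]])

```text
time_s: 2.02
ee_pos: [0.5562, -0.0166, 0.2573]
eef_rot: [0.519, 0.48, 0.517, -0.484]
wrist_force: [-0.5, 0.5, 0.2]
width: 0.448
```

```bash
python3 - <<'E'
from h import *
go([.54,.02,.26],6.6)
import pickle
c,p,d=snap("wrist","w1"); pickle.dump((c,p,d),open("w1.pkl","wb"))
E
```

```text
pos [ 0.5562 -0.0166  0.2573] yaw 4.12 toolshift_now [-0.0029 -0.0135 -0.0377] in target axes [-0.0027 -0.0119 -0.0382] turn [-0.0434  0.0056  0.0023] F [-0.47  0.49  0.2 ] w 0.448 t 2.02
```

View pics/w1.png

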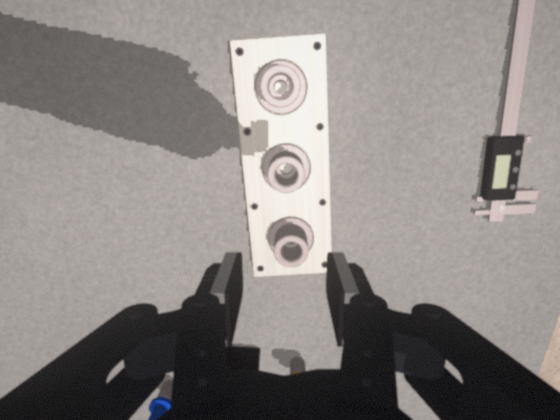

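```bash
python3 - <<'E'
from h import *
import pickle
c,p,d=pickle.load(open("w1.pkl","rb"))
crop=p[30:290,220:345,::-1]; big=cv2.resize(crop,None,fx=2.3*2/2,fy=2.3,interpolation=cv2.INTER_CUBIC)
tiles=[cv2.resize(p[v-32:v+38,u-32:u+32,::-1],None,fx=4,fy=4,interpolation=cv2.INTER_CUBIC) for u,v in [(280,88),(287,169),(291,248)]]
cv2.imwrite("pics/w1c.png",np.hstack(tiles))
# depth based top face: pixels whose world z ~0.056
v,u=np.mgrid[:420,:560]; f=K(c)
P=np.stack([(u-c["cx"])/f*d,(v-c["cy"])/f*d,d],-1); W=(P-c["t"])@c["R"]
m=(abs(W[...,2]-.056)<.004)&(d>0); m[:, :230]=0;m[:,345:]=0; m[265:]=0
n,l,s,ce=cv2.connectedComponentsWithStats(m.astype(np.uint8))
for i in range(1,n):
    if s[i,4]>100:
        pts=np.argwhere(l==i)[:,::-1].astype(np.float32); (cc,r)=cv2.minEnclosingCircle(pts); h=cv2.convexHull(pts); e=cv2.fitEllipse(h)
        print(s[i],ce[i],cc,r,e,"med z",np.median(W[l==i][:,2]),"xy",ray(c,*e[0],.056).round(4), ray(c,*cc,.056).round(4))
for (a,b) in [(245,260)]: pass
m2=(d>0); print("pallet top z",np.median(W[60:260:5,245:250][...,2]),"bench z",np.median(W[100:200,400:450][...,2]))
E
```

```text
[260  64  41  43 891] [280.21436588  84.91358025] (280.37255859375, 85.09827423095703) 21.40793228149414 ((280.3080139160156, 85.08552551269531), (40.40272903442383, 42.859737396240234), 177.44480895996094) med z 0.05440139227347745 xy [0.5457 0.0699 0.056 ] [0.5457 0.0699 0.056 ]
[268 155  38  38 728] [286.10851648 173.7293956 ] (286.1791076660156, 173.63681030273438) 18.831771850585938 ((286.1443176269531, 173.6732940673828), (37.19029235839844, 37.51242446899414), 88.23494720458984) med z 0.05443692550341024 xy [ 0.5566 -0.0086  0.056 ] [ 0.5567 -0.0085  0.056 ]
[274 234  35  31 590] [291.23220339 249.56101695] (291.1499938964844, 250.3625030517578) 17.47662925720215 ((291.2015686035156, 250.0689697265625), (32.84225845336914, 35.009830474853516), 87.81742095947266) med z 0.054354855053097964 xy [ 0.5676 -0.0868  0.056 ] [ 0.5676 -0.0872  0.056 ]
pallet top z 0.018319392368294524 bench z -0.0015011405049097806
```

View pics/w1c.png

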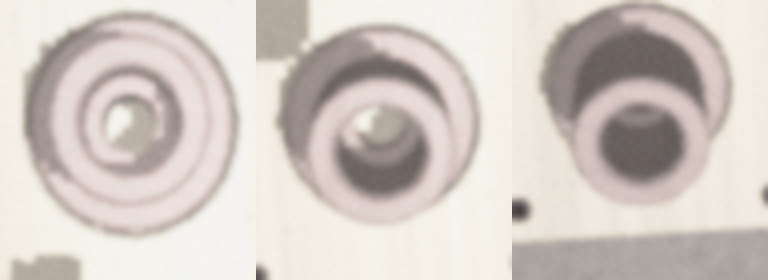

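Upper, middle and lower bushings sit at rows 85, 174 and 250 in the wrist view. Next I'll look at the stand the same way.

Call:
apply_moves(plan=[[[0,-0.012,0.03,-0.0434,0.0056,0.0023],[0,-0.012,0.035,0,0,0],[0,-0.012,0.035,0,0,0],[0,-0.012,0.035,0,0,0],[0,-0.012,0.035,0,0,0],[0,-0.012,0.035,0,0,0],[0,-0.012,0.035,0,0,0],[0,0,0.01,0,0,0],[0,0,0,0,0,0],[0,0,0,0,0,0]]])

```text
time_s: 2.9
ee_pos: [0.5105, -0.2566, 0.2524]
eef_rot: [0.534, 0.462, 0.541, -0.456]
wrist_force: [-0.1, 1.1, 0.1]
width: 0.447
```

```bash
python3 - <<'E'
from h import *
go([.5,-.29,.26],6.6)
import pickle
c,p,d=snap("wrist","w2"); pickle.dump((c,p,d),open("w2.pkl","wb"))
E
```

```text
pos [ 0.5105 -0.2566  0.2524] yaw 8.96 toolshift_now [-0.008  -0.0156  0.0313] in target axes [-0.0076 -0.0143  0.032 ] turn [ 0.0412 -0.0129 -0.0001] F [-0.09  1.11  0.07] w 0.447 t 2.9
```

View pics/w2.png

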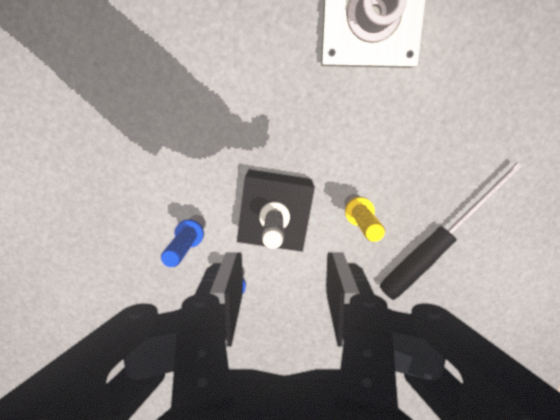

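```bash
python3 - <<'E'
from h import *
import pickle
c,p,d=pickle.load(open("w2.pkl","rb"))
v,u=np.mgrid[:420,:560]; f=K(c)
W=(np.stack([(u-c["cx"])/f*d,(v-c["cy"])/f*d,d],-1)-c["t"])@c["R"]
print(W[235:245:3,272], W[205:210,265],W[190:245:10,255,2])
g=ray(c,272.5,240,.1065); print(g, ray(c,274,215,.0465)); go([g[0],g[1],.2524],6.6)
E
```

```text
[[ 0.50481159 -0.2866094   0.10644061]
 [ 0.50519771 -0.28920302  0.10650024]
 [ 0.505609   -0.29217167  0.10567418]
 [ 0.50600255 -0.29483526  0.10564839]] [[ 0.49477816 -0.27976791  0.04656548]
 [ 0.49491749 -0.28091904  0.04611418]
 [ 0.49506592 -0.28184484  0.0464235 ]
 [ 0.49521618 -0.28271748  0.04690616]
 [ 0.49536343 -0.28367376  0.04711354]] [0.04199073 0.04253923 0.03959359 0.04008512 0.04121423 0.04060548]
[ 0.50586542 -0.29089074  0.1065    ] [ 0.50506444 -0.28863258  0.0465    ]
pos [ 0.5109 -0.2556  0.2523] yaw 9.05 toolshift_now [-0.0005 -0.0105  0.034 ] in target axes [-0.0001 -0.0091  0.0344] turn [ 0.0427 -0.0134 -0.0003] F [ 0.02  0.45 -0.61] w 0.45 t 2.95
```

Call:
apply_moves(plan=[[[0,-0.005,0.017,0.0427,-0.0134,0],[0,-0.005,0.017,0,0,0],[0,0,0,0,0,0],[0,0,0,0,0,0]]])

```text
time_s: 3.28
ee_pos: [0.5089, -0.2846, 0.2513]
eef_rot: [0.529, 0.47, 0.529, -0.469]
wrist_force: [-0.2, 0.0, -0.7]
width: 0.449
```

```bash
python3 - <<'E'
from h import *
go([.5055,-.29,.25],6.6)
import pickle
c,p,d=snap("wrist","w3"); pickle.dump((c,p,d),open("w3.pkl","wb"))
cv2.imwrite("pics/w3c.png",cv2.resize(p[100:260,220:345,::-1],None,fx=3.7,fy=3.7,interpolation=cv2.INTER_CUBIC))
v,u=np.mgrid[:420,:560]; f=K(c)
W=(np.stack([(u-c["cx"])/f*d,(v-c["cy"])/f*d,d],-1)-c["t"])@c["R"]
g=cv2.cvtColor(p,cv2.COLOR_RGB2GRAY)
for nm,z0,tol in [("top",.1065,.003),("collar",.0465,.0035)]:
    m=(abs(W[...,2]-z0)<tol)&(np.hypot(W[...,0]-.505,W[...,1]+.289)<.03)&(g>90)&(d>0)
    pts=np.argwhere(m)[:,::-1].astype(np.float32); e=cv2.fitEllipse(cv2.convexHull(pts)); print(nm,m.sum(),e,np.median(W[m][:,2]),ray(c,*e[0],z0).round(4),cv2.minEnclosingCircle(pts))
E
```

```text
pos [ 0.5089 -0.2846  0.2513] yaw 6.87 toolshift_now [ 0.0013 -0.004   0.0049] in target axes [ 0.0013 -0.004   0.0049] turn [ 0.0048 -0.0017 -0.0008] F [-0.23  0.04 -0.67] w 0.449 t 3.28
top 368 ((279.7007751464844, 204.4045867919922), (21.358585357666016, 21.644554138183594), 41.501468658447266) 0.10634797297638551 [ 0.5056 -0.2889  0.1065] ((279.67022705078125, 204.22340393066406), 11.025655746459961)
collar 356 ((280.5180358886719, 186.88687133789062), (30.532608032226562, 30.784685134887695), 112.16498565673828) 0.04648652540714557 [ 0.5057 -0.2893  0.0465] ((280.558837890625, 186.85293579101562), 15.441991806030273)
```

View pics/w3c.png

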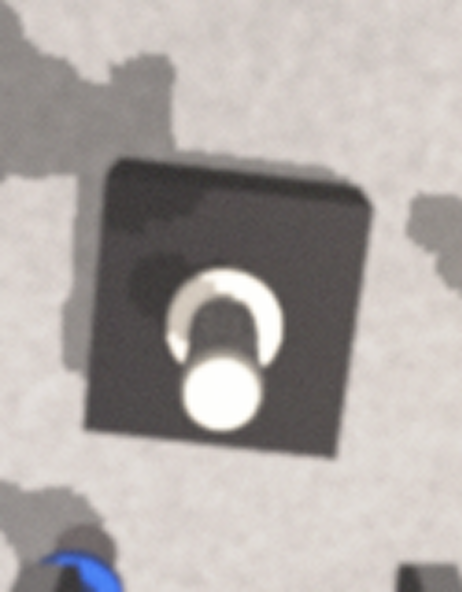

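Call:
apply_moves(plan=[[[0.005,-0.0035,0.0045,0.0048,-0.0017,-0.0008],[0.035,0,0,0,0,0],[0.035,0,0,0,0,0],[0.025,0,0,0,0,0],[0,0,0,0,0,0],[0,0,0,0,0,0]]])

```text
time_s: 3.83
ee_pos: [0.5087, -0.2868, 0.1488]
eef_rot: [0.53, 0.47, 0.527, -0.469]
wrist_force: [-0.2, -0.1, 1.2]
width: 0.45
```

```bash
python3 - <<'E'
from h import *
go([.5056,-.289,.090],6.6)
E
```

```text
pos [ 0.5087 -0.2868  0.1488] yaw 6.77 toolshift_now [ 0.0588 -0.0036  0.0017] in target axes [ 0.0588 -0.0033  0.0019] turn [ 0.0029  0.0017 -0.0048] F [-0.2  -0.09  1.16] w 0.45 t 3.83
```

Call:
apply_moves(plan=[[[0,-0.0036,0.002,0.003,0.0017,-0.0048],[0,0,0,0,0,0],[0.03,0,0,0,0,0],[0.022,0,0,0,0,0],[0,0,0,0,0,0],[0,0,0,0,0,0]]])

```text
time_s: 4.33
ee_pos: [0.5105, -0.2924, 0.1048]
eef_rot: [0.533, 0.472, 0.523, -0.469]
wrist_force: [0.9, 0.0, 0.1]
width: 0.455
```

```bash
python3 - <<'E'
from h import *
go([.5056,-.289,.090],6.6)
snap("wrist","w4")
E
```

```text
pos [ 0.5105 -0.2924  0.1048] yaw 6.58 toolshift_now [ 0.0147 -0.0047 -0.004 ] in target axes [ 0.0148 -0.0045 -0.0039] turn [-0.0004  0.0072 -0.0117] F [0.91 0.05 0.09] w 0.455 t 4.33
```

View pics/w4.png

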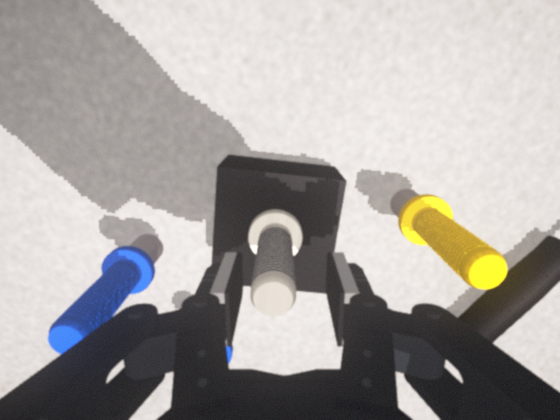

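Call:
apply_moves(plan=[[[0.004,-0.0045,-0.004,0,0.0072,-0.0117],[0.008,0,0,0,0,0],[0,0,0,0,0,0],[0,0,0,0,0,0]]])

```text
time_s: 4.72
ee_pos: [0.5078, -0.2899, 0.0967]
eef_rot: [0.53, 0.471, 0.526, -0.47]
wrist_force: [-0.4, -0.6, 0.8]
width: 0.453
```

```bash
python3 - <<'E'
from h import *
go([.5056,-.289,.090],6.6)
E
```

```text
pos [ 0.5078 -0.2899  0.0967] yaw 6.59 toolshift_now [ 0.0067 -0.0021 -0.0011] in target axes [ 0.0067 -0.002  -0.0011] turn [-0.0002  0.0028 -0.0051] F [-0.38 -0.62  0.78] w 0.453 t 4.72
```

Call:
apply_moves(plan=[[[0.006,-0.003,-0.0015,0,0.004,-0.007],[0.001,0,0,0,0,0],[0,0,0,0,0,0]]])

```text
time_s: 4.97
ee_pos: [0.5048, -0.2888, 0.0897]
eef_rot: [0.527, 0.47, 0.529, -0.471]
wrist_force: [-0.5, -0.0, -0.6]
width: 0.451
```

```bash
python3 - <<'E'
from h import *
go([.5056,-.289,.090],6.6)
E
```

```text
pos [ 0.5048 -0.2888  0.0897] yaw 6.6 toolshift_now [-0.0003  0.0008  0.0003] in target axes [-0.0003  0.0008  0.0003] turn [-0.0001 -0.0011  0.0016] F [-0.54 -0.04 -0.55] w 0.451 t 4.97
```

Call:
apply_moves(plan=[[[0,0.0005,0,0,0,0],[0,0,0,0,0,0],[0,0,0,0,0,0],[0,0,0,0,0,0],[0,0,0,0,0,0],[0,0,0,0,0,0]]], jaw=0, newtons=40)

```text
time_s: 5.47
ee_pos: [0.5052, -0.2887, 0.0896]
eef_rot: [0.527, 0.47, 0.529, -0.471]
wrist_force: [0.9, -0.7, -0.2]
width: 0.198
```

```bash
python3 - <<'E'
from h import *
go([.5056,-.289,.090],6.6)
snap("wrist","w5")
E
```

```text
pos [ 0.5052 -0.2887  0.0896] yaw 6.58 toolshift_now [-0.0004  0.0004  0.0003] in target axes [-0.0004  0.0004  0.0003] turn [-0.0003 -0.0013  0.002 ] F [ 0.94 -0.72 -0.18] w 0.198 t 5.47
```

View pics/w5.png

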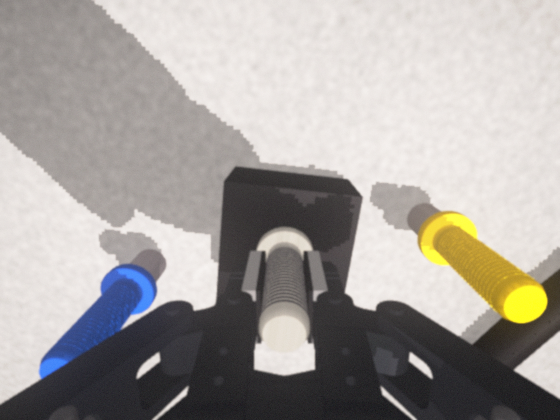

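```bash
python3 - <<'E'
from h import *
import pickle
c,p,d=pickle.load(open("w1.pkl","rb"))
P=np.array([ray(c,*q,.0545)[:2] for q in [(280.3,85.09),(286.15,173.66),(291.2,250.1)]]); print(P)
dr=P[2]-P[0]; print(np.linalg.norm(P[1]-P[0]),np.linalg.norm(P[2]-P[1]),np.degrees(np.arctan2(*dr[::-1])))
dr/=np.linalg.norm(dr); m=P.mean(0); print([ (m+k*.08*dr).round(4) for k in(-1,0,1)])
E
```

```text
[[ 0.54564844  0.06992614]
 [ 0.55666498 -0.00889161]
 [ 0.56766094 -0.08755343]]
0.07958392873839833 0.07942665250319006 -82.0427524038062
[array([0.5456, 0.0704]), array([ 0.5567, -0.0088]), array([ 0.5677, -0.0881])]
```

Call:
apply_moves(plan=[[[-0.01,0,0,0,0,0],[-0.015,0,0,0,0,0],[-0.02,0,0,0,0,0],[-0.02,0,0,0,0,0],[-0.02,0,0,0,0,0],[-0.01,0,0,0,0,0],[0,0,0,0,0,0]]])

```text
time_s: 6.1
ee_pos: [0.5049, -0.2889, 0.1906]
eef_rot: [0.527, 0.47, 0.529, -0.471]
wrist_force: [0.1, 0.3, -1.9]
width: 0.203
```

```bash
python3 - <<'E'
from h import *
go([.5673,-.0878,.17],6.6)
snap("wrist","w6")
E
```

```text
pos [ 0.5049 -0.2889  0.1906] yaw 6.54 toolshift_now [ 0.0205  0.085  -0.1927] in target axes [ 0.0206  0.0851 -0.1926] turn [-0.0011 -0.0012  0.0029] F [ 0.11  0.32 -1.91] w 0.203 t 6.1
```

View pics/w6.png

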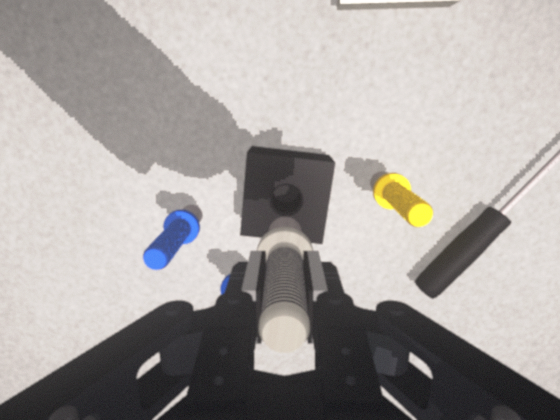

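The gauge came out, leaving the stand hole empty at (286,197). Moving to the nearest bushing (the -y end).

Call:
apply_moves(plan=[[[0,0.012,-0.027,-0.008,0,0.002],[0,0.014,-0.033,-0.008,0,0],[0,0.014,-0.033,-0.008,0,0],[0,0.014,-0.033,0,0,0],[0,0.014,-0.033,0,0,0],[0,0.009,-0.022,0,0,0],[0,0.005,-0.01,0,0,0],[0,0,0,0,0,0],[0,0,0,0,0,0]]])

```text
time_s: 6.9
ee_pos: [0.5574, -0.0825, 0.1802]
eef_rot: [0.528, 0.462, 0.536, -0.469]
wrist_force: [0.1, -0.2, -0.9]
width: 0.197
```

```bash
python3 - <<'E'
from h import *
go([.5673,-.0877,.16],8)
E
```

```text
pos [ 0.5574 -0.0825  0.1802] yaw 7.67 toolshift_now [0.0201 0.0094 0.0065] in target axes [0.0202 0.0091 0.0065] turn [-0.0058 -0.0016  0.0145] F [ 0.06 -0.21 -0.95] w 0.197 t 6.9
```

Call:
apply_moves(plan=[[[0.005,0.0094,0.0065,-0.006,-0.0016,0.0145],[0.01,0.002,0.0015,0,0,0.003],[0,0,0,0,0,0],[0,0,0,0,0,0]]])

```text
time_s: 7.23
ee_pos: [0.569, -0.0974, 0.1627]
eef_rot: [0.533, 0.466, 0.53, -0.466]
wrist_force: [-0.1, -0.1, -2.1]
width: 0.196
```

```bash
python3 - <<'E'
from h import *
go([.5673,-.0877,.15],8)
E
```

```text
pos [ 0.569  -0.0974  0.1627] yaw 7.54 toolshift_now [ 0.0127 -0.0004 -0.0099] in target axes [ 0.0127 -0.0003 -0.0098] turn [-0.008   0.0038 -0.0028] F [-0.11 -0.11 -2.08] w 0.196 t 7.23
```

Call:
apply_moves(plan=[[[0.004,-0.0003,-0.0098,-0.008,0.0038,-0.0028],[0,0,0,0,0,0],[0,0,0,0,0,0],[0,0,0,0,0,0]]])

```text
time_s: 7.57
ee_pos: [0.566, -0.0898, 0.1578]
eef_rot: [0.532, 0.464, 0.533, -0.466]
wrist_force: [-1.3, 0.5, -1.5]
width: 0.2
```

```bash
python3 - <<'E'
from h import *
go([.5673,-.0877,.15],8)
E
```

```text
pos [ 0.566  -0.0898  0.1578] yaw 7.77 toolshift_now [ 0.0078  0.0016 -0.0019] in target axes [ 0.0078  0.0016 -0.0019] turn [-0.004   0.0001  0.0019] F [-1.33  0.52 -1.53] w 0.2 t 7.57
```

Call:
apply_moves(plan=[[[0.004,0.002,-0.0025,-0.005,0,0.002],[0,0,0,0,0,0],[0,0,0,0,0,0]]])

```text
time_s: 7.82
ee_pos: [0.5682, -0.0865, 0.154]
eef_rot: [0.535, 0.464, 0.534, -0.463]
wrist_force: [-0.6, 0.0, -1.9]
width: 0.199
```

```bash
python3 - <<'E'
from h import *
go([.5673,-.0877,.142],8)
c,p,d=snap("wrist","w7")
cv2.imwrite("pics/w7c.png",cv2.resize(p[60:400,150:430,::-1],None,fx=1.7,fy=1.7))
E
```

```text
pos [ 0.5682 -0.0865  0.154 ] yaw 8.12 toolshift_now [ 0.012  -0.0011  0.0011] in target axes [ 0.012  -0.001   0.0011] turn [ 0.0021  0.0003 -0.0014] F [-0.55  0.05 -1.92] w 0.199 t 7.82
```

View pics/w7c.png

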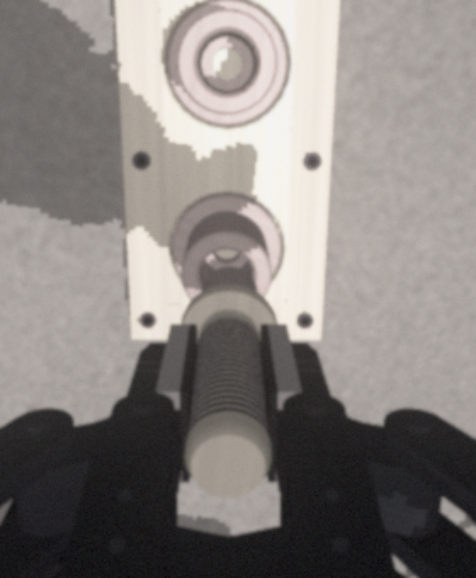

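Call:
apply_moves(plan=[[[0.004,-0.001,0.001,0.002,0,-0.001],[0.004,0,0,0,0,0],[0.003,0,0,0,0,0],[0,0,0,0,0,0]]])

```text
time_s: 8.2
ee_pos: [0.5673, -0.0873, 0.142]
eef_rot: [0.534, 0.464, 0.534, -0.464]
wrist_force: [-0.8, -0.0, -1.6]
width: 0.2
```

```bash
python3 - <<'E'
from h import *
go([.5673,-.0877,.1366],8)
E
```

```text
pos [ 0.5673 -0.0873  0.142 ] yaw 8.03 toolshift_now [ 0.0054 -0.0001  0.0003] in target axes [ 0.0054 -0.0001  0.0003] turn [ 0.0005  0.0001 -0.0006] F [-0.76 -0.04 -1.55] w 0.2 t 8.2
```

Aligned to within 0.5 mm. I'll lower it gently.

Call:
apply_moves(plan=[[[0.003,0,0.0003,0,0,0],[0.003,0,0,0,0,0],[0.002,0,0,0,0,0],[0,0,0,0,0,0]]])

```text
time_s: 8.53
ee_pos: [0.5672, -0.0879, 0.1327]
eef_rot: [0.534, 0.464, 0.534, -0.464]
wrist_force: [0.0, -0.1, -1.8]
width: 0.195
```

```bash
python3 - <<'E'
from h import *
go([.5673,-.0877,.1366],8)
E
```

```text
pos [ 0.5672 -0.0879  0.1327] yaw 8.01 toolshift_now [-0.0039  0.0002 -0.0002] in target axes [-0.0039  0.0002 -0.0002] turn [0.0001 0.0001 0.    ] F [ 0.01 -0.08 -1.82] w 0.195 t 8.53
```

Call:
apply_moves(plan=[[[0.002,0,0,0,0,0],[0.002,0,0,0,0,0],[0.002,0,0,0,0,0],[0,0,0,0,0,0]]])

```text
time_s: 8.87
ee_pos: [0.5673, -0.0879, 0.1261]
eef_rot: [0.534, 0.464, 0.534, -0.464]
wrist_force: [-0.2, -0.4, -0.9]
width: 0.199
```

Depth is 10.5 mm with no contact. Next is the critical zone, around TCP 0.1216.

Call:
apply_moves(plan=[[[0.0015,0,0,0,0,0],[0.0015,0,0,0,0,0],[0.0015,0,0,0,0,0],[0,0,0,0,0,0]]])

```text
time_s: 9.2
ee_pos: [0.5674, -0.0879, 0.1212]
eef_rot: [0.534, 0.464, 0.534, -0.464]
wrist_force: [1.0, 0.9, -1.4]
width: 0.196
```

Call:
apply_moves(plan=[[[0.0015,0,0,0,0,0],[0.0015,0,0,0,0,0],[0,0,0,0,0,0]]])

```text
time_s: 9.45
ee_pos: [0.5674, -0.0879, 0.1179]
eef_rot: [0.534, 0.464, 0.534, -0.464]
wrist_force: [0.2, 0.0, -1.3]
width: 0.199
```

Call:
apply_moves(plan=[[[0.002,0,0,0,0,0],[0.002,0,0,0,0,0],[0.002,0,0,0,0,0],[0.001,0,0,0,0,0],[0,0,0,0,0,0]]])

```text
time_s: 9.87
ee_pos: [0.5674, -0.0878, 0.1101]
eef_rot: [0.534, 0.464, 0.534, -0.464]
wrist_force: [-1.6, -0.4, -1.7]
width: 0.195
```

The first bore (-y end) is good: 26 mm in with no contact. On to the middle one.

Call:
apply_moves(plan=[[[-0.004,0,0,0,0,0],[-0.008,0,0,0,0,0],[-0.01,0,0,0,0,0],[-0.01,0,0,0,0,0],[-0.01,0,0,0,0,0],[-0.005,0,0,0,0,0],[0,0,0,0,0,0],[0,0,0,0,0,0]]])

```text
time_s: 10.53
ee_pos: [0.5686, -0.0881, 0.1644]
eef_rot: [0.535, 0.465, 0.532, -0.463]
wrist_force: [0.3, -0.9, -1.4]
width: 0.2
```

```bash
python3 - <<'E'
from h import *
go([.5563,-.0084,.155],8)
E
```

```text
pos [ 0.5686 -0.0881  0.1644] yaw 8.0 toolshift_now [ 0.0093 -0.0012 -0.0807] in target axes [ 0.0094 -0.0011 -0.0807] turn [-0.0001  0.0007 -0.0042] F [ 0.27 -0.93 -1.42] w 0.2 t 10.53
```

Call:
apply_moves(plan=[[[0,-0.0006,-0.014,0,0,-0.002],[0,-0.0006,-0.02,0,0,-0.002],[0,0,-0.02,0,0,0],[0,0,-0.015,0,0,0],[0,0,-0.006,0,0,0],[0,0,0,0,0,0],[0,0,0,0,0,0],[0,0,0,0,0,0]]])

```text
time_s: 11.2
ee_pos: [0.5555, -0.0141, 0.1632]
eef_rot: [0.533, 0.464, 0.533, -0.466]
wrist_force: [0.6, 0.5, -0.9]
width: 0.196
```

```bash
python3 - <<'E'
from h import *
go([.5563,-.0084,.155],8)
E
```

```text
pos [ 0.5555 -0.0141  0.1632] yaw 7.81 toolshift_now [ 0.0081  0.0016 -0.0056] in target axes [ 0.0082  0.0016 -0.0055] turn [-0.0034  0.0028  0.0021] F [ 0.62  0.47 -0.89] w 0.196 t 11.2
```

Call:
apply_moves(plan=[[[0.004,0.0016,-0.0056,-0.0034,0.0028,0.002],[0.003,0,0,0,0,0],[0,0,0,0,0,0],[0,0,0,0,0,0]]])

```text
time_s: 11.53
ee_pos: [0.5566, -0.0115, 0.1553]
eef_rot: [0.533, 0.465, 0.532, -0.465]
wrist_force: [-0.4, -0.1, -1.1]
width: 0.201
```

```bash
python3 - <<'E'
from h import *
go([.5563,-.0084,.145],8)
E
```

```text
pos [ 0.5566 -0.0115  0.1553] yaw 7.75 toolshift_now [ 0.0103  0.0001 -0.0031] in target axes [ 0.0103  0.0001 -0.0031] turn [-0.0043  0.0014 -0.0001] F [-0.4  -0.11 -1.13] w 0.201 t 11.53
```

Call:
apply_moves(plan=[[[0.004,0,-0.0045,-0.005,0.0014,0],[0.004,0,0,0,0,0],[0,0,0,0,0,0],[0,0,0,0,0,0]]])

```text
time_s: 11.87
ee_pos: [0.5559, -0.0074, 0.1462]
eef_rot: [0.534, 0.464, 0.534, -0.464]
wrist_force: [0.4, 0.7, -1.8]
width: 0.201
```

```bash
python3 - <<'E'
from h import *
go([.5563,-.0084,.1366],8)
E
```

```text
pos [ 0.5559 -0.0074  0.1462] yaw 8.01 toolshift_now [0.0096 0.0003 0.001 ] in target axes [0.0096 0.0003 0.001 ] turn [0.0001 0.0002 0.0002] F [ 0.4   0.68 -1.79] w 0.201 t 11.87
```

Call:
apply_moves(plan=[[[0.003,0.0003,0.001,0,0,0],[0.002,0,0,0,0,0],[0.002,0,0,0,0,0],[0,0,0,0,0,0]]])

```text
time_s: 12.2
ee_pos: [0.5564, -0.0085, 0.1386]
eef_rot: [0.534, 0.464, 0.534, -0.464]
wrist_force: [-0.2, 0.5, -1.1]
width: 0.196
```

```bash
python3 - <<'E'
from h import *
go([.5563,-.0084,.1366],8)
E
```

```text
pos [ 0.5564 -0.0085  0.1386] yaw 8.01 toolshift_now [ 0.002  -0.0001 -0.0002] in target axes [ 0.002  -0.0001 -0.0002] turn [0.0002 0.0003 0.    ] F [-0.16  0.53 -1.12] w 0.196 t 12.2
```

Call:
apply_moves(plan=[[[0.002,0,0,0,0,0],[0.002,0,0,0,0,0],[0.002,0,0,0,0,0],[0.001,0,0,0,0,0],[0,0,0,0,0,0]]])

```text
time_s: 12.62
ee_pos: [0.5564, -0.0086, 0.1308]
eef_rot: [0.534, 0.464, 0.534, -0.464]
wrist_force: [-0.5, -0.0, -2.2]
width: 0.203
```

Call:
apply_moves(plan=[[[0.0015,0,0,0,0,0],[0.0015,0,0,0,0,0],[0.0015,0,0,0,0,0],[0,0,0,0,0,0]]])

```text
time_s: 12.95
ee_pos: [0.5565, -0.0086, 0.1259]
eef_rot: [0.534, 0.464, 0.534, -0.464]
wrist_force: [-0.4, -0.6, -1.4]
width: 0.199
```

Call:
apply_moves(plan=[[[0.0015,0,0,0,0,0],[0.0012,0,0,0,0,0],[0.001,0,0,0,0,0],[0,0,0,0,0,0]]])

```text
time_s: 13.28
ee_pos: [0.5566, -0.0085, 0.1218]
eef_rot: [0.534, 0.464, 0.534, -0.464]
wrist_force: [0.1, 0.5, -1.9]
width: 0.196
```

Call:
apply_moves(plan=[[[0.0012,0,0,0,0,0],[0.0012,0,0,0,0,0],[0,0,0,0,0,0]]])

```text
time_s: 13.53
ee_pos: [0.5566, -0.0086, 0.1192]
eef_rot: [0.534, 0.464, 0.534, -0.464]
wrist_force: [0.5, 0.4, -1.3]
width: 0.196
```

Call:
apply_moves(plan=[[[0.002,0,0,0,0,0],[0.002,0,0,0,0,0],[0.002,0,0,0,0,0],[0.001,0,0,0,0,0],[0,0,0,0,0,0]]])

```text
time_s: 13.95
ee_pos: [0.5565, -0.0085, 0.1113]
eef_rot: [0.534, 0.464, 0.534, -0.464]
wrist_force: [-0.1, 0.7, -0.4]
width: 0.201
```

The middle bore is good too, at 25 mm with no stop. Now the third.

Call:
apply_moves(plan=[[[-0.004,0,0,0,0,0],[-0.008,0,0,0,0,0],[-0.01,0,0,0,0,0],[-0.01,0,0,0,0,0],[-0.008,0,0,0,0,0],[-0.005,0,0,0,0,0],[0,0,0,0,0,0],[0,0,0,0,0,0]]])

```text
time_s: 14.62
ee_pos: [0.5577, -0.0087, 0.1633]
eef_rot: [0.535, 0.465, 0.533, -0.463]
wrist_force: [0.3, -1.1, -1.0]
width: 0.203
```

Call:
apply_moves(plan=[[[0,-0.0003,-0.014,0,0,-0.001],[0,-0.0003,-0.02,0,0,-0.001],[0,0,-0.02,0,0,0],[0,0,-0.016,0,0,0],[0,0,-0.008,0,0,0],[0,0,-0.002,0,0,0],[0,0,0,0,0,0],[0,0,0,0,0,0]]])

```text
time_s: 15.28
ee_pos: [0.5446, 0.0707, 0.162]
eef_rot: [0.533, 0.464, 0.532, -0.466]
wrist_force: [-0.3, -0.6, -1.6]
width: 0.199
```

```bash
python3 - <<'E'
from h import *
go([.5453,.0708,.150],8)
E
```

```text
pos [0.5446 0.0707 0.162 ] yaw 7.79 toolshift_now [ 0.012   0.0007 -0.    ] in target axes [0.012  0.0007 0.    ] turn [-0.0037  0.0025  0.0006] F [-0.33 -0.63 -1.57] w 0.199 t 15.28
```

Call:
apply_moves(plan=[[[0.005,0.0007,0,-0.0037,0.0025,0.0006],[0.005,0,0,0,0,0],[0.004,0,0,0,0,0],[0,0,0,0,0,0],[0,0,0,0,0,0]]])

```text
time_s: 15.7
ee_pos: [0.5457, 0.0662, 0.1461]
eef_rot: [0.533, 0.465, 0.532, -0.466]
wrist_force: [0.3, -0.6, -1.5]
width: 0.198
```

```bash
python3 - <<'E'
from h import *
go([.5453,.0708,.1366],8)
E
```

```text
pos [0.5457 0.0662 0.1461] yaw 7.7 toolshift_now [ 0.0095  0.0002 -0.0046] in target axes [ 0.0095  0.0003 -0.0046] turn [-0.0053  0.0019  0.0003] F [ 0.34 -0.6  -1.53] w 0.198 t 15.7
```

Call:
apply_moves(plan=[[[0.001,0.0002,-0.0046,-0.0053,0.0019,0.0003],[0,0,0,0,0,0],[0,0,0,0,0,0]]])

```text
time_s: 15.95
ee_pos: [0.5452, 0.0705, 0.1449]
eef_rot: [0.533, 0.464, 0.534, -0.464]
wrist_force: [-0.7, -0.8, -1.6]
width: 0.197
```

```bash
python3 - <<'E'
from h import *
go([.5453,.0708,.1366],8)
E
```

```text
pos [0.5452 0.0705 0.1449] yaw 7.97 toolshift_now [ 0.0083  0.0001 -0.0003] in target axes [ 0.0083  0.0001 -0.0003] turn [-0.0006  0.0001  0.0004] F [-0.68 -0.81 -1.59] w 0.197 t 15.95
```

Call:
apply_moves(plan=[[[0.002,0,-0.0003,0,0,0],[0.002,0,0,0,0,0],[0.002,0,0,0,0,0],[0.002,0,0,0,0,0],[0.001,0,0,0,0,0],[0,0,0,0,0,0]]])

```text
time_s: 16.45
ee_pos: [0.5454, 0.0714, 0.1352]
eef_rot: [0.534, 0.464, 0.534, -0.464]
wrist_force: [0.2, -0.2, -1.2]
width: 0.205
```

Call:
apply_moves(plan=[[[0.0015,0,0,0,0,0],[0.0015,0,0,0,0,0],[0.0015,0,0,0,0,0],[0,0,0,0,0,0]]])

```text
time_s: 16.78
ee_pos: [0.5454, 0.0713, 0.1303]
eef_rot: [0.534, 0.464, 0.534, -0.464]
wrist_force: [-0.8, -0.3, -1.3]
width: 0.197
```

Call:
apply_moves(plan=[[[0.0015,0,0,0,0,0],[0.0015,0,0,0,0,0],[0.0015,0,0,0,0,0],[0,0,0,0,0,0]]])

```text
time_s: 17.12
ee_pos: [0.5455, 0.0713, 0.1253]
eef_rot: [0.534, 0.464, 0.534, -0.464]
wrist_force: [-0.4, 0.2, -2.2]
width: 0.2
```

Call:
apply_moves(plan=[[[0.001,0,0,0,0,0],[0.001,0,0,0,0,0],[0,0,0,0,0,0]]])

```text
time_s: 17.37
ee_pos: [0.5455, 0.0713, 0.123]
eef_rot: [0.534, 0.464, 0.534, -0.464]
wrist_force: [-1.3, 0.5, -0.9]
width: 0.201
```

Call:
apply_moves(plan=[[[0.0008,0,0,0,0,0],[0.0008,0,0,0,0,0],[0,0,0,0,0,0]]])

```text
time_s: 17.62
ee_pos: [0.5457, 0.0713, 0.1216]
eef_rot: [0.534, 0.464, 0.534, -0.464]
wrist_force: [0.5, 0.8, -0.5]
width: 0.203
```

Call:
apply_moves(plan=[[[0.0006,0,0,0,0,0],[0.0006,0,0,0,0,0]]])

```text
time_s: 17.78
ee_pos: [0.5458, 0.0712, 0.1215]
eef_rot: [0.534, 0.464, 0.534, -0.463]
wrist_force: [-3.1, -0.0, 9.2]
width: 0.198
```

It stopped at 15 mm depth with about +10 N, so the bushing at the world +y end (0.546, 0.070) is the bad one. I'll lift the gauge and return it to the stand.

Call:
apply_moves(plan=[[[-0.003,0,0,0,0,0],[-0.008,0,0,0,0,0],[-0.012,0,0,0,0,0],[-0.012,0,0,0,0,0],[-0.015,0,0,0,0,0],[-0.015,0,0,0,0,0],[-0.01,0,0,0,0,0],[0,0,0,0,0,0]]])

```text
time_s: 18.45
ee_pos: [0.546, 0.0707, 0.2042]
eef_rot: [0.534, 0.465, 0.533, -0.463]
wrist_force: [-0.1, 0.5, -1.2]
width: 0.199
```

```bash
python3 - <<'E'
from h import *
go([.5052,-.2885,.19],8)
E
```

```text
pos [0.546  0.0707 0.2042] yaw 7.95 toolshift_now [ 0.0138 -0.0901  0.3501] in target axes [ 0.0142 -0.0904  0.35  ] turn [-0.0009 -0.0006 -0.0023] F [-0.1   0.48 -1.23] w 0.199 t 18.45
```

Call:
apply_moves(plan=[[[0,-0.007,0.026,0,0,0],[0,-0.009,0.037,0,0,0],[0,-0.009,0.037,0,0,0],[0,-0.009,0.037,0,0,0],[0,-0.009,0.037,0,0,0],[0,-0.009,0.037,0,0,0],[0,-0.009,0.037,0,0,0],[0,-0.009,0.037,0,0,0],[0,-0.007,0.025,0,0,0],[0,-0.005,0.016,0,0,0],[0,0,0,0,0,0],[0,0,0,0,0,0]]])

```text
time_s: 19.45
ee_pos: [0.5094, -0.2753, 0.2015]
eef_rot: [0.536, 0.463, 0.535, -0.46]
wrist_force: [0.9, 0.2, -1.9]
width: 0.198
```

```bash
python3 - <<'E'
from h import *
go([.5052,-.2885,.19],8)
E
```

```text
pos [ 0.5094 -0.2753  0.2015] yaw 8.42 toolshift_now [ 0.0114 -0.0061  0.0125] in target axes [ 0.0115 -0.006   0.0125] turn [ 0.0073 -0.0016 -0.0042] F [ 0.95  0.16 -1.85] w 0.198 t 19.45
```

Call:
apply_moves(plan=[[[0.006,-0.006,0.0125,0.0073,-0.0016,-0.0042],[0.012,0,0,0,0,0],[0.015,0,0,0,0,0],[0,0,0,0,0,0],[0,0,0,0,0,0]]])

```text
time_s: 19.87
ee_pos: [0.5056, -0.2856, 0.1642]
eef_rot: [0.534, 0.463, 0.536, -0.463]
wrist_force: [0.4, 0.7, -1.2]
width: 0.197
```

```bash
python3 - <<'E'
from h import *
go([.5052,-.2885,.13],8)
E
```

```text
pos [ 0.5056 -0.2856  0.1642] yaw 8.23 toolshift_now [ 0.0342 -0.0007  0.0029] in target axes [ 0.0342 -0.0008  0.0029] turn [ 0.0041 -0.0026  0.0013] F [ 0.45  0.66 -1.18] w 0.197 t 19.87
```

Call:
apply_moves(plan=[[[0.006,-0.0007,0.0035,0.0041,-0.0026,0.0013],[0.01,0,0,0,0,0],[0.01,0,0,0,0,0],[0.003,0,0,0,0,0],[0,0,0,0,0,0],[0,0,0,0,0,0]]])

```text
time_s: 20.37
ee_pos: [0.5063, -0.2869, 0.1318]
eef_rot: [0.534, 0.463, 0.535, -0.463]
wrist_force: [-0.7, -0.1, -0.6]
width: 0.198
```

```bash
python3 - <<'E'
from h import *
go([.5052,-.2885,.122],8)
snap("wrist","w8")
E
```

```text
pos [ 0.5063 -0.2869  0.1318] yaw 8.18 toolshift_now [ 0.0098 -0.0013  0.0015] in target axes [ 0.0098 -0.0013  0.0015] turn [ 0.0032 -0.0012  0.0001] F [-0.67 -0.07 -0.62] w 0.198 t 20.37
```

View pics/w8.png

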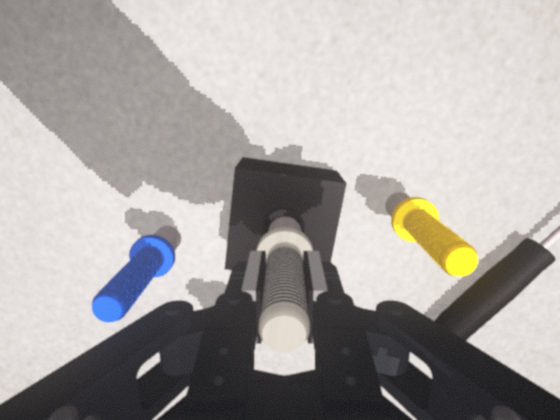

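The gauge is just over the stand's hole. I'll lower it in small steps.

Call:
apply_moves(plan=[[[0.003,-0.0013,0.0015,0.003,-0.001,0],[0.003,0,0,0,0,0],[0.003,0,0,0,0,0],[0.003,0,0,0,0,0],[0,0,0,0,0,0]]])

```text
time_s: 20.83
ee_pos: [0.5059, -0.2893, 0.12]
eef_rot: [0.534, 0.464, 0.533, -0.464]
wrist_force: [-0.6, 0.1, -1.6]
width: 0.199
```

```bash
python3 - <<'E'
from h import *
go([.5052,-.2885,.09],8)
E
```

```text
pos [ 0.5059 -0.2893  0.12  ] yaw 7.98 toolshift_now [ 0.03   -0.0007 -0.001 ] in target axes [ 0.03   -0.0006 -0.0009] turn [-0.0003  0.0013 -0.0023] F [-0.63  0.05 -1.6 ] w 0.199 t 20.83
```

Call:
apply_moves(plan=[[[0.003,-0.0007,-0.001,0,0.0013,-0.0023],[0.003,0,0,0,0,0],[0.003,0,0,0,0,0],[0.003,0,0,0,0,0],[0.003,0,0,0,0,0],[0,0,0,0,0,0]]])

```text
time_s: 21.33
ee_pos: [0.5051, -0.2883, 0.1033]
eef_rot: [0.534, 0.464, 0.534, -0.464]
wrist_force: [-0.8, 1.7, -1.0]
width: 0.202
```

Call:
apply_moves(plan=[[[0.003,0,0,0,0,0],[0.003,0,0,0,0,0],[0.0015,0,0,0,0,0],[0.001,0,0,0,0,0],[0,0,0,0,0,0]]])

```text
time_s: 21.75
ee_pos: [0.5051, -0.2882, 0.0937]
eef_rot: [0.533, 0.464, 0.534, -0.464]
wrist_force: [0.3, -0.6, -1.5]
width: 0.199
```

```bash
python3 - <<'E'
from h import *
go([.5052,-.2885,.0896],8)
E
```

```text
pos [ 0.5051 -0.2882  0.0937] yaw 8.0 toolshift_now [0.0041 0.0001 0.0003] in target axes [0.0041 0.0001 0.0003] turn [-0.     -0.0003  0.0005] F [ 0.33 -0.64 -1.47] w 0.199 t 21.75
```

Call:
apply_moves(plan=[[[0.0015,0,0,0,0,0],[0.001,0,0,0,0,0],[0.0007,0,0,0,0,0],[0.0005,0,0,0,0,0]]])

```text
time_s: 22.08
ee_pos: [0.5053, -0.2885, 0.09]
eef_rot: [0.534, 0.464, 0.534, -0.464]
wrist_force: [0.3, 0.1, -1.3]
width: 0.202
```

Call:
apply_moves(plan=[[[0.0006,0,0,0,0,0],[0.0005,0,0,0,0,0]]])

```text
time_s: 22.25
ee_pos: [0.5054, -0.2886, 0.0895]
eef_rot: [0.534, 0.464, 0.534, -0.464]
wrist_force: [-2.7, 2.9, 8.4]
width: 0.198
```

Collar is seated at the original height. Release.

Call:
apply_moves(plan=[[[-0.0004,0,0,0,0,0],[0,0,0,0,0,0],[0,0,0,0,0,0],[0,0,0,0,0,0],[0,0,0,0,0,0]]], jaw=0.45)

```text
time_s: 22.67
ee_pos: [0.5063, -0.2891, 0.0907]
eef_rot: [0.534, 0.464, 0.533, -0.464]
wrist_force: [0.1, 0.4, 0.1]
width: 0.45
```

Call:
apply_moves(plan=[[[-0.005,0,0,0,0,0],[-0.015,0,0,0,0,0],[-0.025,0,0,0,0,0],[-0.035,0,0,0,0,0],[-0.035,0,0,0,0,0],[-0.03,0,0,0,0,0],[-0.01,0,0,0,0,0],[0,0,0,0,0,0]]])

```text
time_s: 23.33
ee_pos: [0.5043, -0.2887, 0.2525]
eef_rot: [0.533, 0.464, 0.534, -0.465]
wrist_force: [0.2, 0.3, -0.9]
width: 0.448
```

```bash
python3 - <<'E'
from h import *
go([.5456,.0704,.19],8)
snap("wrist","w9")
E
```

```text
pos [ 0.5043 -0.2887  0.2525] yaw 7.91 toolshift_now [ 0.0627  0.0904 -0.3499] in target axes [ 0.0625  0.0909 -0.3498] turn [-0.0015 -0.0009  0.0018] F [ 0.16  0.3  -0.94] w 0.448 t 23.33
```

View pics/w9.png

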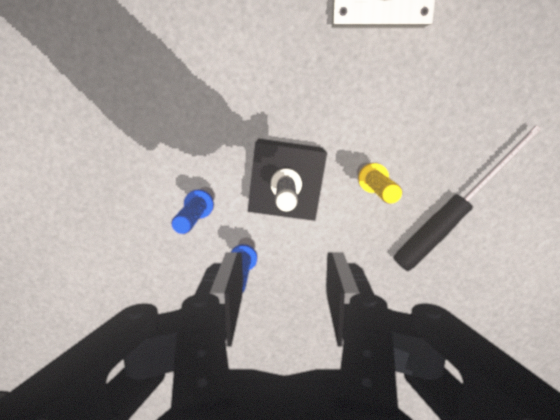

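The gauge is seated in its stand, upright at (287,190). Now to the bad bushing.

Call:
apply_moves(plan=[[[0,0.007,-0.026,0,0,0],[0,0.009,-0.037,0,0,0],[0,0.01,-0.037,0,0,0],[0,0.01,-0.037,0,0,0],[0,0.01,-0.037,0,0,0],[0,0.01,-0.037,0,0,0],[0,0.01,-0.037,0,0,0],[0,0.01,-0.037,0,0,0],[0,0.007,-0.028,0,0,0],[0,0.003,-0.013,0,0,0],[0,0,0,0,0,0],[0,0,0,0,0,0]]], jaw=0.75)

```text
time_s: 24.38
ee_pos: [0.5347, 0.0613, 0.2295]
eef_rot: [0.525, 0.456, 0.54, -0.474]
wrist_force: [-0.5, -0.0, 0.1]
width: 0.746
```

```bash
python3 - <<'E'
from h import *
go([.5453,.0710,.19],8)
E
```

```text
pos [0.5347 0.0613 0.2295] yaw 7.76 toolshift_now [ 0.0391  0.0132 -0.0081] in target axes [ 0.0395  0.0119 -0.0081] turn [-0.0042 -0.0003  0.0331] F [-0.46 -0.05  0.09] w 0.746 t 24.38
```

Call:
apply_moves(plan=[[[0.01,0.0125,-0.0081,-0.0042,0,0.033],[0.01,0,0,0,0,0],[0.012,0,0,0,0,0],[0,0,0,0,0,0],[0,0,0,0,0,0]]])

```text
time_s: 24.8
ee_pos: [0.5425, 0.0627, 0.1917]
eef_rot: [0.531, 0.463, 0.533, -0.469]
wrist_force: [-0.4, -0.7, -0.3]
width: 0.747
```

```bash
python3 - <<'E'
from h import *
go([.5453,.0710,.13],8)
import pickle
c,p,d=snap("wrist","w10"); pickle.dump((c,p,d),open("w10.pkl","wb"))
E
```

```text
pos [0.5425 0.0627 0.1917] yaw 7.52 toolshift_now [ 0.0617  0.0044 -0.0081] in target axes [ 0.0617  0.004  -0.0078] turn [-0.0084  0.0039  0.0084] F [-0.41 -0.75 -0.29] w 0.747 t 24.8
```

View pics/w10.png

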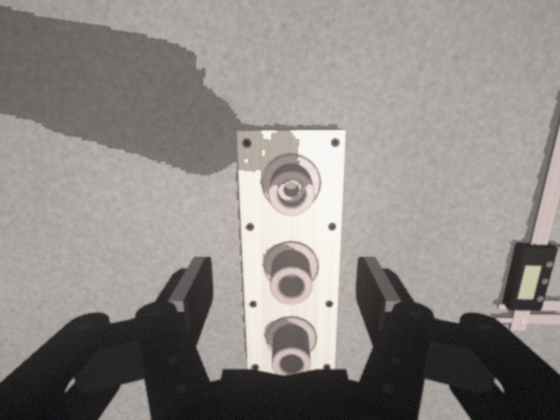

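Call:
apply_moves(plan=[[[0.01,0.0044,-0.0081,-0.0084,0.0039,0.0084],[0.02,0,0,0,0,0],[0.02,0,0,0,0,0],[0,0,0,0,0,0],[0,0,0,0,0,0]]])

```text
time_s: 25.27
ee_pos: [0.5474, 0.0665, 0.1435]
eef_rot: [0.533, 0.466, 0.531, -0.465]
wrist_force: [0.6, -0.4, 0.1]
width: 0.753
```

```bash
python3 - <<'E'
from h import *
go([.5453,.0710,.09],8)
E
```

```text
pos [0.5474 0.0665 0.1435] yaw 7.61 toolshift_now [ 0.0535 -0.0016 -0.0048] in target axes [ 0.0535 -0.0014 -0.0047] turn [-0.0067  0.0009 -0.0034] F [ 0.58 -0.44  0.1 ] w 0.753 t 25.27
```

Call:
apply_moves(plan=[[[0.01,-0.0016,-0.0048,-0.0067,0.001,-0.0034],[0.02,0,0,0,0,0],[0.016,0,0,0,0,0],[0,0,0,0,0,0],[0,0,0,0,0,0]]])

```text
time_s: 25.68
ee_pos: [0.5481, 0.0713, 0.1002]
eef_rot: [0.535, 0.466, 0.532, -0.462]
wrist_force: [0.8, 0.8, 0.2]
width: 0.75
```

```bash
python3 - <<'E'
from h import *
go([.5453,.0710,.052],8)
E
```

```text
pos [0.5481 0.0713 0.1002] yaw 7.98 toolshift_now [ 0.0482 -0.0031 -0.    ] in target axes [ 0.0482 -0.0028 -0.0001] turn [-0.0003 -0.0012 -0.0066] F [0.82 0.79 0.17] w 0.75 t 25.68
```

Call:
apply_moves(plan=[[[0.01,-0.0031,0,0,-0.0012,-0.0066],[0.015,0,0,0,0,0],[0.008,0,0,0,0,0],[0,0,0,0,0,0],[0,0,0,0,0,0]]])

```text
time_s: 26.1
ee_pos: [0.547, 0.0716, 0.0689]
eef_rot: [0.535, 0.465, 0.533, -0.463]
wrist_force: [1.0, 0.4, 1.1]
width: 0.749
```

```bash
python3 - <<'E'
from h import *
go([.5453,.0710,.052],8)
E
```

```text
pos [0.547  0.0716 0.0689] yaw 8.02 toolshift_now [ 0.0169 -0.0019  0.0004] in target axes [ 0.0169 -0.0018  0.0004] turn [ 0.0003 -0.0006 -0.0043] F [0.97 0.38 1.08] w 0.749 t 26.1
```

Call:
apply_moves(plan=[[[0.006,-0.0019,0.0004,0,-0.0006,-0.0043],[0.006,-0.0005,0,0,0,0],[0.003,0,0,0,0,0],[0,0,0,0,0,0],[0,0,0,0,0,0]]])

```text
time_s: 26.52
ee_pos: [0.5455, 0.0709, 0.054]
eef_rot: [0.534, 0.464, 0.533, -0.463]
wrist_force: [-0.7, 0.0, -0.0]
width: 0.749
```

```bash
python3 - <<'E'
from h import *
go([.5453,.0710,.052],8)
snap("wrist","w11")
E
```

```text
pos [0.5455 0.0709 0.054 ] yaw 8.01 toolshift_now [ 0.002  -0.0002 -0.0001] in target axes [ 0.002  -0.0002 -0.0001] turn [ 0.0002 -0.0001 -0.0019] F [-0.66  0.01 -0.05] w 0.749 t 26.52
```

View pics/w11.png

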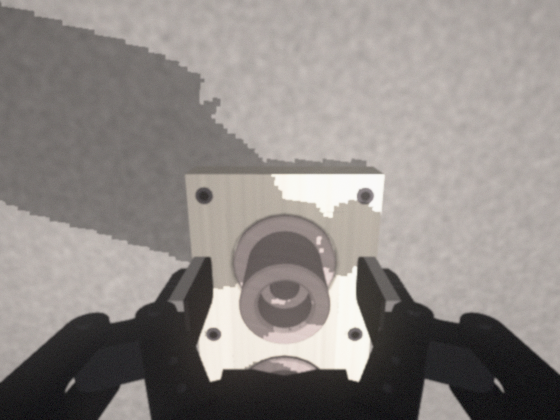

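The bushing (285,300) is centred between the pads. Gripping at 60 N and lifting.

Call:
apply_moves(plan=[[[0.001,0,0,0,0,0],[0,0,0,0,0,0],[0,0,0,0,0,0],[0,0,0,0,0,0],[0,0,0,0,0,0],[0,0,0,0,0,0],[0,0,0,0,0,0]]], jaw=0, newtons=60)

```text
time_s: 27.15
ee_pos: [0.5456, 0.0709, 0.0537]
eef_rot: [0.534, 0.464, 0.533, -0.463]
wrist_force: [-0.8, -0.9, 0.2]
width: 0.404
```

```bash
python3 - <<'E'
from h import *
go([.5453,.0710,.10],8)
E
```

```text
pos [0.5456 0.0709 0.0537] yaw 8.02 toolshift_now [-0.0463 -0.0002 -0.0001] in target axes [-0.0463 -0.0003 -0.0001] turn [ 0.0003 -0.0003 -0.0021] F [-0.8  -0.91  0.22] w 0.404 t 27.15
```

Call:
apply_moves(plan=[[[-0.003,0,0,0,0,0],[-0.006,0,0,0,0,0],[-0.01,0,0,0,0,0],[-0.015,0,0,0,0,0],[-0.02,0,0,0,0,0],[-0.02,0,0,0,0,0],[-0.01,0,0,0,0,0],[0,0,0,0,0,0]]])

```text
time_s: 27.82
ee_pos: [0.5434, 0.0705, 0.1432]
eef_rot: [0.533, 0.464, 0.534, -0.464]
wrist_force: [1.1, -0.8, -2.3]
width: 0.407
```

```bash
python3 - <<'E'
from h import *
c,p,d=snap("top","t2")
# tray inner floor / outline from first top view
c=manip.get_calibration("top")
q=np.load("top0.npz"); g=cv2.cvtColor(q["p"],cv2.COLOR_RGB2GRAY)
cr=q["p"][220:315,110:200,::-1]; cv2.imwrite("pics/tray.png",np.hstack([cv2.resize(cr,None,fx=4,fy=4,interpolation=cv2.INTER_CUBIC),cv2.resize(p[220:315,110:200,::-1],None,fx=4,fy=4,interpolation=cv2.INTER_CUBIC)]))
for u,v in [(131,236.5),(181.5,236.5),(181.5,297),(129,298)]: print(ray(c,u,v,.028).round(4))
go([.47,.29,.13],8)
E
```

```text
[0.5398 0.3453 0.028 ]
[0.5382 0.2183 0.028 ]
[0.3895 0.2144 0.028 ]
[0.3885 0.3432 0.028 ]
pos [0.5432 0.0705 0.1424] yaw 7.98 toolshift_now [ 0.0125 -0.042  -0.2276] in target axes [ 0.0124 -0.042  -0.2276] turn [-0.0003 -0.0002  0.0025] F [ 0.73 -0.01 -2.7 ] w 0.408 t 27.87
```

View pics/tray.png

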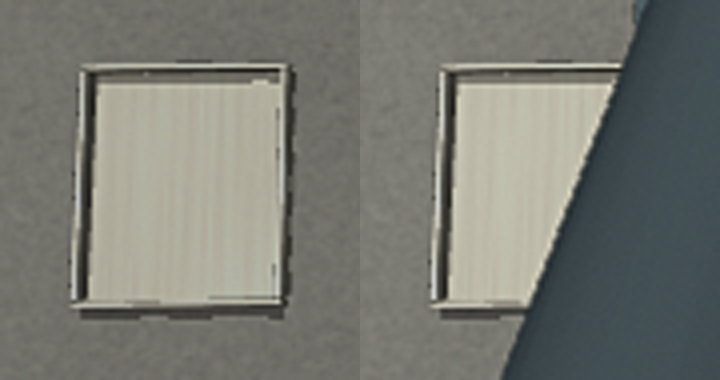

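Call:
apply_moves(plan=[[[0,-0.005,-0.022,0,0,0.001],[0,-0.007,-0.033,0,0,0.001],[0,-0.007,-0.033,0,0,0],[0,-0.007,-0.033,0,0,0],[0,-0.007,-0.033,0,0,0],[0,-0.007,-0.033,0,0,0],[0,-0.005,-0.02,0,0,0],[0,-0.003,-0.01,0,0,0],[0,0,0,0,0,0],[0,0,0,0,0,0]]])

```text
time_s: 28.7
ee_pos: [0.4588, 0.2827, 0.1336]
eef_rot: [0.532, 0.461, 0.533, -0.47]
wrist_force: [1.0, -1.3, -3.4]
width: 0.406
```

```bash
python3 - <<'E'
from h import *
go([.465,.281,.1],8)
c,p,d=snap("wrist","w12")
v,u=np.mgrid[:420,:560]; f=K(c)
W=(np.stack([(u-c["cx"])/f*d,(v-c["cy"])/f*d,d],-1)-c["t"])@c["R"]
m=(W[...,2]>.022)&(W[...,2]<.031)&(d>0); print(np.percentile(W[m][:,0],[1,99]),np.percentile(W[m][:,1],[1,99]))
E
```

```text
pos [0.4588 0.2827 0.1336] yaw 7.7 toolshift_now [0.0336 0.0062 0.0023] in target axes [0.0336 0.0059 0.0026] turn [-0.0053  0.0073  0.0094] F [ 0.95 -1.26 -3.41] w 0.406 t 28.7
[0.39496812 0.54409479] [0.22280707 0.35035705]
```

View pics/w12.png

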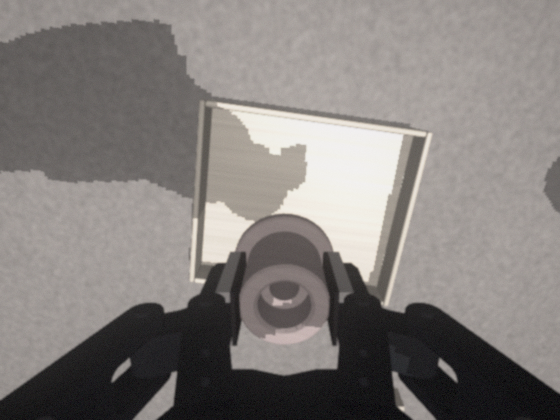

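The bushing is held upright over the tray, whose centre is around (0.469, 0.285). Descending.

Call:
apply_moves(plan=[[[0.006,0.009,-0.001,-0.005,0.0073,0.0094],[0.015,0,0,0,0,0],[0.016,0,0,0,0,0],[0.008,0,0,0,0,0],[0,0,0,0,0,0],[0,0,0,0,0,0]]])

```text
time_s: 29.25
ee_pos: [0.4763, 0.2741, 0.0862]
eef_rot: [0.532, 0.469, 0.528, -0.467]
wrist_force: [0.3, -0.5, -2.2]
width: 0.405
```

```bash
python3 - <<'E'
from h import *
go([.468,.284,.055],8)
E
```

```text
pos [0.4763 0.2741 0.0862] yaw 7.13 toolshift_now [ 0.0311 -0.0072 -0.011 ] in target axes [ 0.0312 -0.0068 -0.011 ] turn [-0.0152  0.0028 -0.0065] F [ 0.33 -0.45 -2.17] w 0.405 t 29.25
```

Call:
apply_moves(plan=[[[0.003,-0.0072,-0.011,-0.015,0.003,-0.0065],[0,0,0,0,0,0],[0,0,0,0,0,0],[0.01,0,0,0,0,0],[0.008,0,0,0,0,0],[0,0,0,0,0,0],[0,0,0,0,0,0]]])

```text
time_s: 29.83
ee_pos: [0.4693, 0.2849, 0.0653]
eef_rot: [0.534, 0.465, 0.533, -0.462]
wrist_force: [0.6, 0.0, -2.3]
width: 0.409
```

```bash
python3 - <<'E'
from h import *
go([.468,.284,.05],8)
E
```

```text
pos [0.4693 0.2849 0.0653] yaw 8.0 toolshift_now [ 0.0153 -0.0015  0.0007] in target axes [ 0.0153 -0.0014  0.0007] turn [-0.0001 -0.0022 -0.0035] F [ 0.58  0.02 -2.28] w 0.409 t 29.83
```

Call:
apply_moves(plan=[[[0.004,0,0,0,-0.0022,-0.0035],[0.004,0,0,0,0,0],[0.003,0,0,0,0,0],[0.002,0,0,0,0,0],[0,0,0,0,0,0]]])

```text
time_s: 30.25
ee_pos: [0.4695, 0.2847, 0.0508]
eef_rot: [0.534, 0.464, 0.534, -0.464]
wrist_force: [0.4, 0.3, -4.0]
width: 0.409
```

```bash
python3 - <<'E'
from h import *
go([.468,.284,.0437],8)
E
```

```text
pos [0.4695 0.2847 0.0508] yaw 7.99 toolshift_now [ 0.0071 -0.0015  0.0005] in target axes [ 0.0071 -0.0015  0.0005] turn [-0.0001  0.0006  0.0005] F [ 0.42  0.34 -4.  ] w 0.409 t 30.25
```

Call:
apply_moves(plan=[[[0.0015,0,0,0,0,0],[0.0015,0,0,0,0,0],[0.0012,0,0,0,0,0],[0.0008,0,0,0,0,0],[0,0,0,0,0,0]]])

```text
time_s: 30.67
ee_pos: [0.4697, 0.2847, 0.0454]
eef_rot: [0.534, 0.464, 0.534, -0.464]
wrist_force: [-0.1, -0.5, -3.3]
width: 0.408
```

Call:
apply_moves(plan=[[[0.0006,0,0,0,0,0],[0.0006,0,0,0,0,0]]])

```text
time_s: 30.83
ee_pos: [0.4698, 0.2848, 0.0443]
eef_rot: [0.534, 0.464, 0.533, -0.464]
wrist_force: [0.0, 0.1, -3.4]
width: 0.404
```

Call:
apply_moves(plan=[[[0.0006,0,0,0,0,0],[0.0005,0,0,0,0,0]]])

```text
time_s: 31.0
ee_pos: [0.4699, 0.2848, 0.0436]
eef_rot: [0.534, 0.464, 0.534, -0.464]
wrist_force: [-2.2, -2.0, 8.6]
width: 0.406
```

It touched the tray floor at about 12 N net. Release.

Call:
apply_moves(plan=[[[-0.0005,0,0,0,0,0],[0,0,0,0,0,0],[0,0,0,0,0,0],[0,0,0,0,0,0],[0,0,0,0,0,0]]], jaw=0.7)

```text
time_s: 31.42
ee_pos: [0.4714, 0.2856, 0.0453]
eef_rot: [0.534, 0.465, 0.533, -0.463]
wrist_force: [0.1, 0.3, 0.8]
width: 0.698
```

Call:
apply_moves(plan=[[[-0.005,0,0,0,0,0],[-0.015,0,0,0,0,0],[-0.025,0,0,0,0,0],[-0.035,0,0,0,0,0],[-0.035,0,0,0,0,0],[-0.03,0,0,0,0,0],[-0.02,0,0,0,0,0],[0,0,0,0,0,0],[0,0,0,0,0,0]]])

```text
time_s: 32.17
ee_pos: [0.4703, 0.2843, 0.2193]
eef_rot: [0.533, 0.465, 0.533, -0.464]
wrist_force: [0.1, 0.6, -1.2]
width: 0.7
```

```bash
python3 - <<'E'
from h import *
go([.468,.284,.2],8)
a=snap("wrist","w13")[1]; b=snap("scene","s2")[1]; snap("top","t3")
cv2.imwrite("pics/fin.png",cv2.resize(np.vstack([a,b])[:,:,::-1],None,fx=.71,fy=.71))
E
```

```text
pos [0.4703 0.2843 0.2193] yaw 7.88 toolshift_now [ 0.0193 -0.0023  0.    ] in target axes [ 0.0193 -0.0023 -0.    ] turn [-0.002  -0.001  -0.0014] F [ 0.12  0.56 -1.15] w 0.7 t 32.17
```

View pics/fin.png

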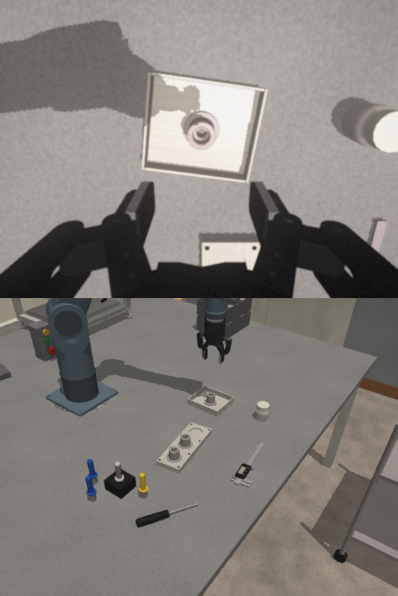

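View pics/t3.png

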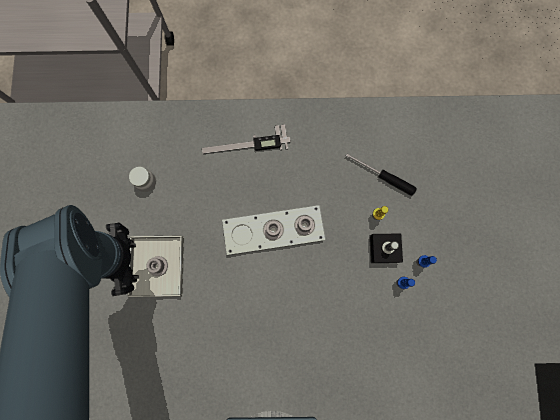

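All good: the bushing stands upright in the tray at (157,266), the gauge is in its stand at (388,247), and nothing else has moved.

```bash
python3 -c "
from bench import manip
print(manip.finish_job())"
```

```text
the job is handed in; nothing more can be done
None
```

The bad bushing was the one at the end of the row nearest the reject tray (world +y end), and it now stands upright in the tray. I handed the job in at about 32 s.

- **Gauging:** The gauge went 26 mm and 25 mm into the first two bores (world −y end, then middle) without contact. I did not lower it to full depth in those two. In the third it stopped at 15 mm, with about 10 N of contact force.
- **Gauge return:** The gauge went back into its stand until the collar seated, at the same tool height as when I first gripped it (0.0895 m against 0.0896 m).
- **Reject:** I set the bushing down near the middle of the tray with about 12 N of contact force, released it, and drew the gripper up clear.

My last wrist, scene and top pictures show the bushing upright in the tray and the gauge upright in its stand. The two good bushings are in their pockets, and everything else is where it started. No check failed. The top and wrist cameras disagreed by about 5 mm on the tray's centre, which did not matter there because the bushing is well clear of the walls.

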